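# Sort sample jars by heft and turn the status plate

## Task

The white sample jars on the control desk look alike, but some are full and some empty: lift each one to feel its weight, and put the full ones in the yellow tray and the empty ones in the grey tray, none on top of another. When all are sorted, turn the status plate over so that it lies on its stand with the green face up, then press the green button on the grey box fully down to report it. Do not press the red button, and leave everything else on the desk alone.

Things in the scene. Friction and masses are not known exactly. Their poses are not given: they have to be found in the camera images.
- jar_a: sample jar, white opaque square body 54 x 54 x 56 mm, round blue cap 42 mm across and 14 mm high (70 mm in all); all look alike. Full ones weigh about 450 g (380 to 520), empty ones about 120 g (100 to 140); only the weight tells. Loose; origin at the centre of its underside, z up through the cap, x and y square to the sides. May be absent
- jar_b: sample jar, white opaque square body 54 x 54 x 56 mm, round blue cap 42 mm across and 14 mm high (70 mm in all); all look alike. Full ones weigh about 450 g (380 to 520), empty ones about 120 g (100 to 140); only the weight tells. Loose; origin at the centre of its underside, z up through the cap, x and y square to the sides. May be absent
- jar_c: sample jar, white opaque square body 54 x 54 x 56 mm, round blue cap 42 mm across and 14 mm high (70 mm in all); all look alike. Full ones weigh about 450 g (380 to 520), empty ones about 120 g (100 to 140); only the weight tells. Loose; origin at the centre of its underside, z up through the cap, x and y square to the sides. May be absent
- jar_d: sample jar, white opaque square body 54 x 54 x 56 mm, round blue cap 42 mm across and 14 mm high (70 mm in all); all look alike. Full ones weigh about 450 g (380 to 520), empty ones about 120 g (100 to 140); only the weight tells. Loose; origin at the centre of its underside, z up through the cap, x and y square to the sides. May be absent
- jar_e: sample jar, white opaque square body 54 x 54 x 56 mm, round blue cap 42 mm across and 14 mm high (70 mm in all); all look alike. Full ones weigh about 450 g (380 to 520), empty ones about 120 g (100 to 140); only the weight tells. Loose; origin at the centre of its underside, z up through the cap, x and y square to the sides. May be absent
- jar_f: sample jar, white opaque square body 54 x 54 x 56 mm, round blue cap 42 mm across and 14 mm high (70 mm in all); all look alike. Full ones weigh about 450 g (380 to 520), empty ones about 120 g (100 to 140); only the weight tells. Loose; origin at the centre of its underside, z up through the cap, x and y square to the sides. May be absent
- tray_yellow: yellow tray, fixed to the desk, 245 (x) x 135 (y) x 30 mm high outside, walls and floor 5 mm; origin at the centre of its underside, x along its length, z up; room for three jars in a row along x; takes the full jars
- tray_grey: grey tray, fixed to the desk, 245 (x) x 135 (y) x 30 mm high outside, walls and floor 5 mm; origin at the centre of its underside, x along its length, z up; room for three jars in a row along x; takes the empty jars
- stand: status plate's stand, fixed: two wings 66 mm wide, 50 mm long, rise 30 degrees to the +y and -y sides of a valley along the stand's x axis, on a base 70 (x) x 130 (y) x 6 mm; the wings' upper faces run from 8 mm beside the valley's middle, 10 mm high, to 51 mm beside it, 35 mm high. Origin: centre of the base's underside, below the valley; z up
- plate: loose plate 64 (x) x 90 (y) x 8 mm, 120 g, red on +z, green on -z; origin: its centre. Starts red up on the stand's +y wing at 30 degrees, foot in the valley; upper edge (+y) 78 mm from the valley, 51 to 58 mm high, 27 mm out beyond the wing. Pushed at that edge inwards and up, it tips about its foot past upright and falls on the other wing, green up
- station: grey push-button box, fixed to the desk, 80 (x) x 130 (y) x 45 mm high, origin at the centre of its underside, z up; the green button is on its top 32 mm to +y of the middle, the red one 32 mm to -y
- green_button_top (a point): top centre of the green push button, 28 mm across, on the grey box; pressed straight down
- green_button (a joint): travel of the green button: 0 released, 0.006 m fully down, springs back; about 5 N presses it fully
- red_button (a joint): travel of the red button, same make, beside the green one; not to be pressed
- fuse_1: black fuse block 20 x 24 x 18 mm, loose among the jars; not part of the job; origin at the centre of its underside
- fuse_2: orange fuse block 20 x 24 x 18 mm, loose among the jars; not part of the job; origin at the centre of its underside
- mug: white mug, 76 mm across, 90 mm high; not part of the job; origin at the centre of its underside
- radio: black hand radio lying flat, 110 x 56 x 34 mm with an aerial 90 mm long along +x; not part of the job; origin at the centre of its underside
- padlock: small brass padlock lying flat, 26 x 32 x 18 mm, its shackle to +x; not part of the job; origin at the centre of its underside
- tape_roll: orange tape roll, 44 mm across, 18 mm high, lying flat; not part of the job; origin at the centre of its underside
Mind the look-alikes: they are no part of the job. Leave any purple look-alike of the jar_e alone.

How it is judged:
By the outcome, as a careful person would: the job done as asked, in the order asked, and still so for the second after the job is handed in, with the robot touching nothing.
Of jar_a, jar_b, jar_c, jar_d, jar_e, jar_f only 4 to 6 are there at a start; the rules pass over those that are not, and their reading is None.
At some moment in a run one of jar_a, jar_b, jar_c, jar_d, jar_e, jar_f may be knocked a few centimetres aside while the robot is not near it.
Once in a run the grip may slacken for a moment while it holds something.
It also fails if it takes over 208 s, if anything falls off the work surface, if the arm or the gripper's body presses on something with over 40 N, if the wrist force passes 120 N, or if a joint passes its speed limit or range.

## Robot

A 7-joint arm with a two-finger parallel gripper is mounted at the origin on the work surface. World frame = base frame: x ahead of the robot, y to its left, z up, the work surface at z = 0. Lengths are in m, angles in rad, forces in N, time in s.
With the tool pointing down it reaches from about 0.35 to 0.9 m from the base axis. Payload 8.1 kg.
Tool frame: the origin (TCP) lies at the very end of the fingers, on their centre line; the grasp point (between the pads) lies 19 mm behind it; z points along the fingers, y is the line along which they close (so a half turn about z gives the same grasp; the last joint's range is limited). The gripper opens to 92 mm and grips with 3 to 60 N. Pads are 19 mm wide; open, the fingers measure 130 mm over their backs; the gripper's body (75 mm by 190 mm) begins 47 mm behind the grasp point.
Start: joints at [1.189, 0.434, 0.025, 1.573, -0.012, 1.134, -0.075], TCP at [0.172, -0.601, 0.227] pointing down, gripper open.
Joint ranges: [-2.62, 2.62], [-0.44, 2.09], [-1.27, 1.32], [0.08, 2.57], [-1.32, 4.46], [0.12, 2], [-2.74, 2.74]. Speed limits (rad/s): [2.22, 2.22, 3.01, 3.01, 3.14, 3.14, 3.14].

## Interface

Orientations are given as a rotation vector (axis times angle).
In Python, from cell import observe, get_image, sign_off, find_in, trace, place_of gives the robot as it stands. The module is installed in compiled form; this text tells all that it offers.
- The arm moves only by the shell command python3 -m handwheel 'ROWS' [OPENING] [FORCE]. ROWS is JSON, a list of rows, each a list of 6 numbers: the shift along the tool's x, y, z each as a share of 0.02 m, from -1 to 1, then the turn, a rotation vector about the tool's x, y, z each as a share of 4 degrees, from -1 to 1. A call has 1 to 8 rows; each row shifts and turns the commanded pose from where the row before left it, along the tool's axes as they then stand; what a row does not reach is not made up. A row lasts 1/12 s, in which the tool goes at most 41.7 mm and 7.16 degrees, less where a joint would pass 70% of its speed; a pose out of reach is approached as far as the arm can. A call with a number of a shift or a turn outside -1 to 1 is refused whole. A call with a gripper value outside its range is refused whole. OPENING is the opening, from 0 (shut) to 1 (fully open), set as the call begins (- or left out, the last holds). The fingers move at their own pace and stop on an object; FORCE is the grip in N (left out, the last holds). Time passes only in rows, so rows that do not move let the fingers close. It gives the time, the measured TCP pose, the force, the opening and the grip force at its end, in the units of the state.
- observe(): the state, without advancing time (a new reading comes with each control period).
- get_image(name): name is "side" or "top" or "wrist"; returns a dict with "image" (480x640x3 uint8, red, green, blue), "fx", "fy", "cx", "cy" (pixels), "position" and "orientation" of the camera in the world. Camera axes: x right, y down, z forward; pixel columns grow to the right and rows downward; lengths in m; the calibration is good to about 2 mm. The wrist camera is an equidistant fisheye: a pixel r from the principal point sees the ray r / f radians off the axis. A picture is of the moment at which its call begins. There is no depth.
- sign_off(): hands the job in; it is judged then, once.
Trained networks look in the newest picture that a camera, given by its name, has taken for a name from the list of things; names that differ only in an ending like _2 or _b are one class to them, and where a whole thing is asked for, a point or a joint stands for the part that bears it (a point fixed in the world has none). Each returns a list of dicts, best first, with "score" (0 to 1); they miss things now and then, are a little off and sometimes report something else, mostly with a low value. They report only what shows in the picture. A call takes as long as a camera call. They do not tell look-alikes from the thing itself.
- find_in(label, camera): "rect" ([centre column, centre row, width, height] as shares, 0 to 1, of the picture: columns of its width, rows of its height, round what is visible of it).
- trace(label, camera): "region" (480x640 bool, what is visible of it) and "rect" ([centre column, centre row, width, height] as shares, 0 to 1, of the picture: columns of its width, rows of its height, round what is visible of it).
- place_of(label, camera): "point" ([column, row] as shares, 0 to 1, of the picture: columns of its width, rows of its height: a listed point, or the origin of a listed thing).
The state is a dict: "clock": time; "joints": joint angles; "dq": joint speeds; "joint_efforts": joint torques, N m; "position": TCP position; "ee_rot": TCP orientation; "force": force on the tool from outside, world axes, zero at the start; "ft_torque": the same for the moment, N m; "width": opening from 0.0 (shut) to 1.0 (fully open); "gripper_force": force on a finger pad.
Only numpy, scipy, OpenCV 4.12 (cv2) and the standard library are available. Lean on these libraries where they do the work, as an engineer would, in place of code of your own. Each camera call takes 0.05 s, during which the arm holds its last target. There are 200 camera calls.

## Working session

There is one attempt and no reset: what is moved stays moved. The work goes in short steps, Python scripts to look and compute and a shell command to move; the robot and the scene stay as the last step left them, time stands still between calls to the robot, and variables do not carry over. Pictures are saved under pics/ and viewed, at most 14 in all, crops included, and the job is handed in when it is done.

```bash
mkdir -p pics
python3 - <<'E'
from cell import *
import cv2
s=observe();print({k:s[k] for k in('clock','position','ee_rot','force','width')})
for c in('top','side'):
    d=get_image(c);cv2.imwrite(f'pics/{c}0.png',d['image'][...,::-1]);print(c,d['fx'],d['cx'],d['cy'],d['position'],d['orientation'])
E
```

```text
{'clock': 0.0, 'position': array([ 0.17178721, -0.60037912,  0.22594612]), 'ee_rot': array([-3.10959709e+00, -4.36176433e-01,  6.21139058e-04]), 'force': array([-0.35329995,  0.04072467,  1.28226317]), 'width': 1.0005834648309728}
top 488.4818332621311 317.3806329146602 243.70425414417755 [ 0.39416024 -0.01143762  1.23250184] [-2.19822725  2.14159088 -0.08693965]
side 512.9505776920387 315.1652794992576 242.273067995964 [0.42625486 0.67044404 0.81583783] [-0.11787952  2.89972237 -1.1349433 ]
```

View pics/top0.png

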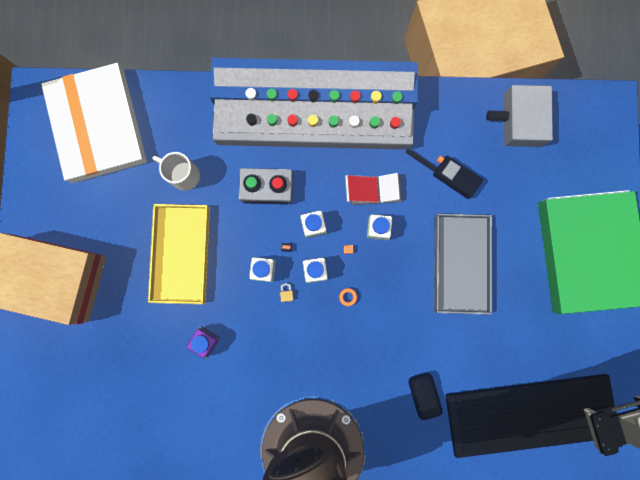

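View pics/side0.png

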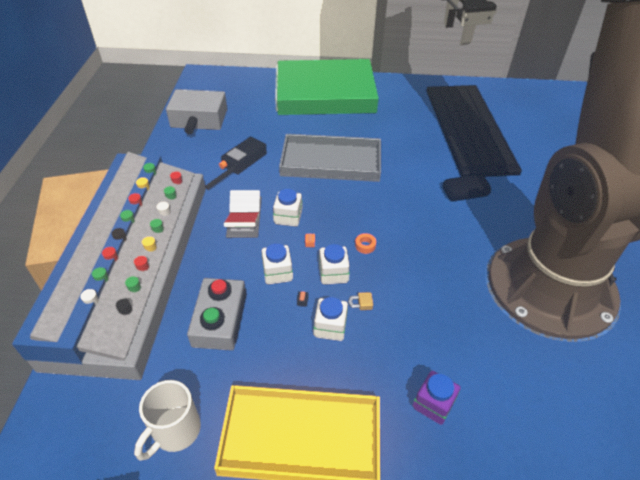

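The top view shows four white jars with blue caps at (314,223), (380,227), (262,269) and (315,270). Things that could be mistaken for a jar are the purple jar (202,343) and the white mug (180,170), and I'm leaving both alone. The yellow tray is at (180,254) and the grey tray at (464,263). The plate is red on the left wing (363,188), and the green button is at (251,183).

```bash
cat > h.py <<'E'
import numpy as np,cv2
from cell import *
from scipy.spatial.transform import Rotation as R
def ray(d,u,v,z):
    r=R.from_rotvec(d['orientation']).apply([(u-d['cx'])/d['fx'],(v-d['cy'])/d['fy'],1.]);p=np.array(d['position']);return (p+r*(z-p[2])/r[2])[:2]
def pt(label,cam,d,z,n=8):
    return [(round(o['score'],2),*np.round(ray(d,o['point'][0]*640,o['point'][1]*480,z),3)) for o in place_of(label,cam)[:n]]
def jars(d):
    """jar poses from the top picture: white ring of the body's top face, at z=.056"""
    im=d['image'];h=cv2.cvtColor(im,cv2.COLOR_RGB2HSV);out=[]
    for o in trace('jar_a','top'):
        if o['score']<.3: continue
        m=o['region']; w=(m&(h[...,1]<70)&(h[...,2]>150)).astype('uint8')
        c=(m&(h[...,1]>120)).astype('uint8')
        if w.sum()<60: continue
        P=np.argwhere(w)[:,::-1].astype(float)
        Q=np.array([ray(d,u,v,.056) for u,v in P],np.float32)
        b=cv2.minAreaRect(Q); cc=np.argwhere(c)[:,::-1].mean(0)
        out.append((round(o['score'],2),np.round(b[0],3),np.round(b[1],3),round((b[2]+45)%90-45,1),'cap',np.round(ray(d,*cc,.07),3)))
    return out
def go(x,y,z,yaw=0):
    """shift (units of .02) along tool axes and turn (units of 4 deg) to the target, tool down"""
    s=observe();A=R.from_rotvec(s['ee_rot']);T=R.from_rotvec([0,0,np.radians(yaw)])*R.from_rotvec([np.pi,0,0])
    print('shift',np.round(A.inv().apply(np.array([x,y,z])-s['position'])/.02,2),'turn',np.round(np.degrees((A.inv()*T).as_rotvec())/4,2))
E
python3 - <<'E'
from h import *
d=get_image('top')
for j in jars(d):print(*j)
for l,z in(('jar_a',0),('tray_yellow',0),('tray_grey',0),('stand',0),('plate',.035),('station',0),('green_button_top',.055),('fuse_1',0),('padlock',0),('tape_roll',0)):print(l,pt(l,'top',d,z))
e=get_image('side')
for l,z in(('jar_a',0),('tray_yellow',0),('tray_grey',0),('stand',0),('plate',.035),('station',0),('green_button_top',.055)):print(l,pt(l,'side',e,z))
a=cv2.resize(d['image'][150:320,225:420],None,fx=4,fy=3.5,interpolation=cv2.INTER_CUBIC);cv2.imwrite('pics/crop1.png',a[...,::-1])
E
```

```text
0.86 [0.438 0.007] [0.053 0.053] 9.6 cap [0.438 0.007]
0.84 [0.551 0.015] [0.053 0.054] 14.1 cap [0.551 0.014]
0.75 [0.437 0.137] [0.053 0.053] -4.2 cap [0.437 0.136]
0.59 [ 0.548 -0.146] [0.056 0.056] -4.7 cap [ 0.548 -0.149]
jar_a [(0.69, np.float64(0.439), np.float64(0.008)), (0.67, np.float64(0.253), np.float64(0.274)), (0.65, np.float64(0.551), np.float64(0.019)), (0.65, np.float64(0.436), np.float64(0.132)), (0.64, np.float64(0.553), np.float64(-0.154))]
tray_yellow [(0.68, np.float64(0.474), np.float64(0.351))]
tray_grey [(0.2, np.float64(0.553), np.float64(-0.154))]
stand []
plate [(0.57, np.float64(0.645), np.float64(-0.109))]
station [(0.87, np.float64(0.642), np.float64(0.14))]
green_button_top [(0.58, np.float64(0.643), np.float64(0.173)), (0.31, np.float64(0.377), np.float64(-0.077))]
fuse_1 [(0.6, np.float64(0.492), np.float64(-0.078)), (0.51, np.float64(0.492), np.float64(0.085))]
padlock [(0.68, np.float64(0.376), np.float64(0.078)), (0.25, np.float64(0.687), np.float64(-0.34))]
tape_roll [(0.71, np.float64(0.373), np.float64(-0.078))]
jar_a [(0.96, np.float64(0.547), np.float64(0.006)), (0.88, np.float64(0.441), np.float64(0.003)), (0.78, np.float64(0.443), np.float64(0.13)), (0.66, np.float64(0.256), np.float64(0.271)), (0.58, np.float64(0.56), np.float64(-0.162))]
tray_yellow [(0.6, np.float64(0.471), np.float64(0.344))]
tray_grey [(0.86, np.float64(0.466), np.float64(-0.369)), (0.49, np.float64(0.47), np.float64(0.348))]
stand [(0.9, np.float64(0.645), np.float64(-0.139)), (0.73, np.float64(0.44), np.float64(0.132)), (0.38, np.float64(0.678), np.float64(-0.353))]
plate [(0.86, np.float64(0.645), np.float64(-0.108))]
station [(0.72, np.float64(0.646), np.float64(0.139)), (0.45, np.float64(0.494), np.float64(-0.074))]
green_button_top [(0.55, np.float64(0.652), np.float64(0.153))]
```

View pics/crop1.png

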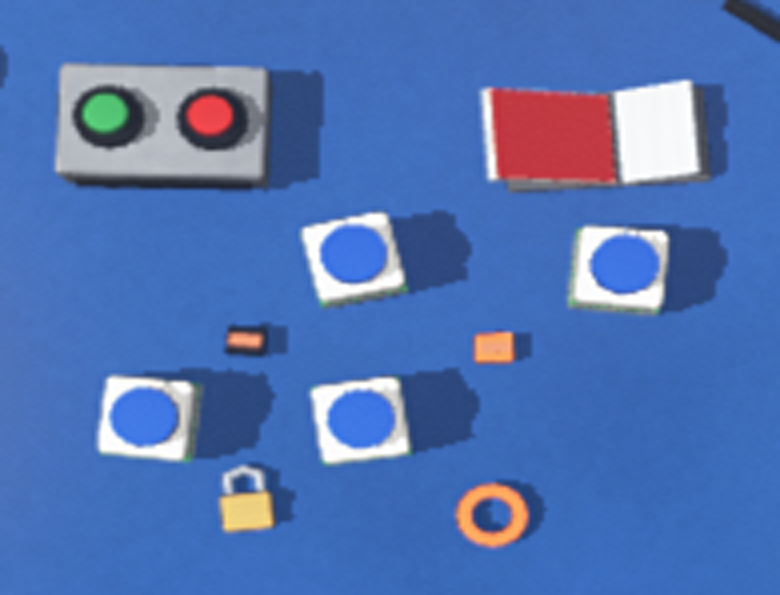

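The crop confirms four white jars, with the purple one outside it. I'll start with the jar at (0.438, 0.007).

```bash
python3 -m handwheel '[[0,0,0,0,0,0.8],[0,0,0,0,0,0.8],[0,0,0,0,0,0]]' 1 40; python3 -c "
from h import *
go(.438,.007,.15,9.6)"
```

```text
clock: 1.35
position: [0.172, -0.6009, 0.2267]
ee_rot: [3.131, 0.258, 0.0]
force: [0.4, 0.1, -0.6]
width: 1.002
gripper_force: 0.0
shift [ 18.09 -27.81   3.84] turn [ 0.   -0.   -0.05]
```

```bash
r='no'; python3 -m handwheel '[[0.65,-1,0.1,0,0,0],[0.65,-1,0.1,0,0,0],[0.65,-1,0.1,0,0,0],[0.65,-1,0.1,0,0,0],[0.65,-1,0.1,0,0,0],[0.65,-1,0.1,0,0,0],[0.65,-1,0.1,0,0,0],[0.65,-1,0.1,0,0,0]]' >/dev/null
python3 -m handwheel '[[0.65,-1,0.1,0,0,0],[0.65,-1,0.1,0,0,0],[0.65,-1,0.1,0,0,0],[0.65,-1,0.1,0,0,0],[0.65,-1,0.1,0,0,0],[0.65,-1,0.1,0,0,0],[0.65,-1,0.1,0,0,0],[0.65,-1,0.1,0,0,0]]' >/dev/null
python3 -m handwheel '[[0.65,-1,0.1,0,0,0],[0.65,-1,0.1,0,0,0],[0.65,-1,0.1,0,0,0],[0.65,-1,0.1,0,0,0],[0.65,-1,0.1,0,0,0],[0.65,-1,0.1,0,0,0],[0.65,-1,0.1,0,0,0],[0,0,0,0,0,0]]'
python3 -c "
from h import *
go(.438,.007,.15,9.6)"
```

```text
clock: 3.35
position: [0.3921, -0.0936, 0.1809]
ee_rot: [-3.129, -0.273, -0.003]
force: [-0.1, -0.5, 0.1]
width: 0.998
gripper_force: 0.0
shift [ 3.13 -4.56  1.56] turn [-0.01 -0.03  0.09]
```

```bash
python3 -m handwheel '[[0.63,-0.91,0.3,0,0,0.1],[0.63,-0.91,0.3,0,0,0],[0.63,-0.91,0.3,0,0,0],[0.63,-0.91,0.3,0,0,0],[0.6,-0.91,0.3,0,0,0],[0,0,0,0,0,0],[0,0,0,0,0,0]]'
python3 -c "
from h import *
go(.438,.007,.028,9.6)
d=get_image('wrist');cv2.imwrite('pics/w1.png',d['image'][...,::-1])
d=get_image('top')
for j in jars(d):print(*j)
"
```

```text
clock: 3.93
position: [0.4374, 0.0028, 0.1505]
ee_rot: [-3.131, -0.257, 0.001]
force: [-1.1, -0.2, 0.1]
width: 0.998
gripper_force: 0.0
shift [ 0.07 -0.2   6.13] turn [-0.    0.01 -0.06]
0.78 [ 0.546 -0.146] [0.057 0.058] -4.7 cap [ 0.548 -0.148]
0.7 [0.437 0.141] [0.056 0.043] 2.0 cap [0.437 0.136]
0.68 [0.562 0.017] [0.033 0.054] 14.1 cap [0.555 0.016]
0.54 [ 0.463 -0.351] [0.238 0.129] 0.3 cap [ 0.549 -0.305]
```

View pics/w1.png

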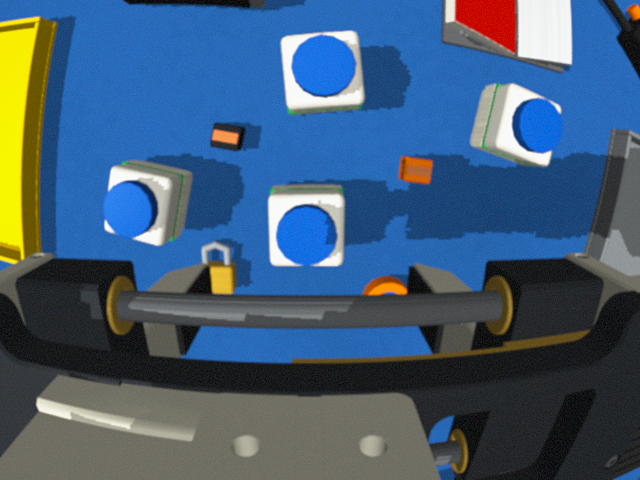

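The wrist view shows the jar between the fingers' lines at (306,230), with the fuses and padlock clear. Descending now.

```bash
python3 -m handwheel '[[0.07,-0.2,0.9,0,0,0],[0,0,1,0,0,0],[0,0,1,0,0,0],[0,0,1,0,0,0],[0,0,1,0,0,0],[0,0,0.9,0,0,0],[0,0,0.3,0,0,0],[0,0,0,0,0,0]]'
python3 -m handwheel '[[0,0,0,0,0,0],[0,0,0,0,0,0],[0,0,0,0,0,0],[0,0,0,0,0,0],[0,0,0,0,0,0],[0,0,0,0,0,0]]' 0 40
python3 -m handwheel '[[0,0,-0.5,0,0,0],[0,0,-1,0,0,0],[0,0,-1,0,0,0],[0,0,0,0,0,0],[0,0,0,0,0,0],[0,0,0,0,0,0],[0,0,0,0,0,0]]'
cat > w.py <<'E'
from h import *
f=[]
for i in range(5): get_image('wrist'); s=observe(); f.append(s['force'])
print('force',np.round(np.mean(f,0),2),np.round(np.std(f,0),2))
E
python3 w.py; python3 -c "
from h import *
go(.473,.350,.1,0)"
```

```text
clock: 4.75
position: [0.437, 0.0055, 0.0279]
ee_rot: [3.131, 0.25, -0.004]
force: [-0.6, -0.2, 0.1]
width: 1.002
gripper_force: 0.0
clock: 5.25
position: [0.4383, 0.0064, 0.0291]
ee_rot: [3.131, 0.251, 0.001]
force: [0.3, -0.9, 1.0]
width: 0.613
gripper_force: 1.1
clock: 5.83
position: [0.4374, 0.0063, 0.0779]
ee_rot: [3.131, 0.251, -0.002]
force: [-0.9, -0.2, -1.5]
width: 0.587
gripper_force: 40.0
force [ 0.31 -0.12 -1.06] [0.46 0.34 0.49]
shift [  4.48 -16.68  -1.09] turn [-0.    0.01  2.29]
```

The fingers are holding a jar (width 54 mm) and the load is about 1.1 N, so it's empty and goes in the grey tray.

```bash
python3 -m handwheel '[[0,0,0,0,0,0.8],[0,0,0,0,0,0.8],[0,0,0,0,0,0.7],[0,0.5,0,0,0,0],[0,0,0,0,0,0]]'
python3 w.py; python3 -c "
from h import *
go(.39,-.363,.075,0)"
```

```text
clock: 6.5
position: [0.4378, -0.0054, 0.0785]
ee_rot: [3.141, 0.0, -0.001]
force: [-0.5, -0.5, -1.2]
width: 0.584
gripper_force: 40.0
force [ 0.29  0.64 -1.05] [0.25 0.29 0.41]
shift [-2.4  17.97  0.18] turn [-0. -0.  0.]
```

```bash
python3 -m handwheel '[[-0.14,1,0,0,0,0],[-0.14,1,0,0,0,0],[-0.14,1,0,0,0,0],[-0.14,1,0,0,0,0],[-0.14,1,0,0,0,0],[-0.14,1,0,0,0,0],[-0.14,1,0,0,0,0],[-0.14,1,0,0,0,0]]' >/dev/null
python3 -m handwheel '[[-0.14,1,0,0,0,0],[-0.14,1,0,0,0,0],[-0.14,1,0,0,0,0],[-0.14,1,0,0,0,0],[-0.14,1,0,0,0,0],[-0.14,1,0,0,0,0],[-0.14,1,0,0,0,0],[-0.14,1,0,0,0,0]]' >/dev/null
python3 -m handwheel '[[-0.14,1,0,0,0,0],[0,0.8,0,0,0,0],[0,0,0,0,0,0],[0,0,0,0,0,0]]'
python3 -c "
from h import *
go(.39,-.363,.035,0)
d=get_image('top')
for j in jars(d):print(*j)
for l in ('tray_grey','tray_yellow'):
  for o in trace(l,'top')[:1]:
    P=np.argwhere(o['region'])[:,::-1].astype(float);b=cv2.minAreaRect(np.array([ray(d,u,v,.03) for u,v in P],np.float32));print(l,o['score'],b)
"
```

```text
clock: 8.42
position: [0.39, -0.3601, 0.0785]
ee_rot: [-3.141, 0.003, 0.0]
force: [0.1, 0.3, -1.2]
width: 0.585
gripper_force: 40.0
shift [-0.    0.15  2.18] turn [-0.    0.   -0.03]
0.78 [0.551 0.015] [0.055 0.054] 14.5 cap [0.551 0.014]
0.74 [0.437 0.136] [0.052 0.053] -4.2 cap [0.437 0.136]
0.57 [ 0.548 -0.147] [0.057 0.055] -4.3 cap [ 0.548 -0.149]
tray_grey 0.75 ((0.46510013937950134, -0.3548112213611603), (0.1399535834789276, 0.24381326138973236), 89.68250274658203)
tray_yellow 0.82 ((0.4708513021469116, 0.3445919156074524), (0.24583862721920013, 0.14137734472751617), 0.3678551912307739)
```

```bash
python3 -m handwheel '[[0,0,0.7,0,0,0],[0,0,0.7,0,0,0],[0,0,0.5,0,0,0],[0,0,0.25,0,0,0],[0,0,0,0,0,0]]'
python3 -m handwheel '[[0,0,0,0,0,0],[0,0,0,0,0,0],[0,0,0,0,0,0]]' 0.85
python3 -m handwheel '[[0,0,-0.5,0,0,0],[0,0,-1,0,0,0],[0,0,-1,0,0,0],[0,0,-1,0,0,0],[0,0,-1,0,0,0],[0,0,0,0,0,0]]' 1
python3 -c "
from h import *
go(.549,-.148,.13,-4.5)"
```

```text
clock: 9.03
position: [0.3903, -0.3587, 0.0355]
ee_rot: [-3.141, -0.001, 0.001]
force: [0.2, -1.5, -0.2]
width: 0.583
gripper_force: 40.0
clock: 9.28
position: [0.3905, -0.3595, 0.036]
ee_rot: [3.141, -0.001, 0.001]
force: [-0.4, 1.0, 0.1]
width: 0.751
gripper_force: 0.0
clock: 9.78
position: [0.3922, -0.3609, 0.1302]
ee_rot: [3.138, -0.001, 0.008]
force: [0.6, -0.2, 1.2]
width: 0.996
gripper_force: 0.0
shift [ 7.830e+00 -1.065e+01  1.000e-02] turn [ 0.06 -0.07  1.12]
```

```bash
python3 -m handwheel '[[0.73,-1,0,0,0,0],[0.73,-1,0,0,0,0],[0.73,-1,0,0,0,0],[0.73,-1,0,0,0,0],[0.73,-1,0,0,0,0],[0.73,-1,0,0,0,0],[0.73,-1,0,0,0,0],[0.73,-1,0,0,0,0]]' >/dev/null
python3 -m handwheel '[[0.73,-1,0,0,0,0],[0.73,-1,0,0,0,0],[0.5,-0.65,0,0,0,0],[0,0,0,0,0,0.6],[0,0,0,0,0,0.5],[0,0,0,0,0,0],[0,0,0,0,0,0]]'
python3 -c "
from h import *
go(.549,-.148,.028,-4.5)
d=get_image('top')
for j in jars(d):print(*j)
"
```

```text
clock: 11.03
position: [0.5462, -0.1466, 0.1258]
ee_rot: [3.139, -0.12, -0.0]
force: [-0.1, -0.3, -0.4]
width: 1.003
gripper_force: 0.0
shift [0.14 0.06 4.89] turn [0.   0.   0.03]
0.96 [0.55  0.014] [0.056 0.053] 15.4 cap [0.551 0.014]
0.95 [0.436 0.136] [0.053 0.055] -4.0 cap [0.436 0.136]
0.66 [0.671 0.36 ] [0.096 0.087] 14.2 cap [nan nan]
0.41 [ 0.527 -0.132] [0.017 0.029] 1.0 cap [ 0.531 -0.142]h.py:18: RuntimeWarning: Mean of empty slice.
  b=cv2.minAreaRect(Q); cc=np.argwhere(c)[:,::-1].mean(0)
  ret = um.true_divide(
```

```bash
python3 -m handwheel '[[0.14,0.06,0.9,0,0,0],[0,0,1,0,0,0],[0,0,1,0,0,0],[0,0,1,0,0,0],[0,0,0.8,0,0,0],[0,0,0.2,0,0,0],[0,0,0,0,0,0]]'
python3 -m handwheel '[[0,0,0,0,0,0],[0,0,0,0,0,0],[0,0,0,0,0,0],[0,0,0,0,0,0],[0,0,0,0,0,0],[0,0,0,0,0,0],[0,0,0,0,0,0],[0,0,0,0,0,0]]' 0 40
python3 -m handwheel '[[0,0,-0.5,0,0,0],[0,0,-1,0,0,0],[0,0,-1,0,0,0],[0,0,0,0,0,0],[0,0,0,0,0,0],[0,0,0,0,0,0]]'
python3 w.py; python3 -c "
from h import *
go(.467,-.360,.078,0)"
```

```text
clock: 11.72
position: [0.5481, -0.1481, 0.0267]
ee_rot: [-3.139, 0.121, 0.004]
force: [0.0, -0.5, -0.1]
width: 1.0
gripper_force: 0.0
clock: 12.38
position: [0.5493, -0.1489, 0.0282]
ee_rot: [3.138, -0.122, 0.001]
force: [-1.3, -3.2, 5.1]
width: 0.579
gripper_force: 40.0
clock: 12.88
position: [0.5484, -0.1477, 0.077]
ee_rot: [-3.139, 0.121, 0.002]
force: [-0.4, -1.0, -4.8]
width: 0.588
gripper_force: 40.0
force [-0.11 -0.34 -3.78] [0.58 0.51 0.7 ]
shift [-3.24 10.89 -0.05] turn [-0.    0.02 -1.11]
```

The load is about 3.8–4.8 N, so this jar is full and goes in the yellow tray. I'll carry it high over the next jar.

```bash
python3 -m handwheel '[[0,0,-1,0,0,-0.6],[0,0,-1,0,0,-0.5],[0,0,-0.3,0,0,0],[0,-0.5,0,0,0,0],[0,-1,0,0,0,0],[0,-1,0,0,0,0],[0,-1,0,0,0,0],[0,-1,0,0,0,0]]'
python3 -m handwheel '[[0,-1,0,0,0,0],[0,-1,0,0,0,0],[0,-1,0,0,0,0],[0,-1,0,0,0,0],[0,-1,0,0,0,0],[0,-1,0,0,0,0],[0,-1,0,0,0,0],[0,-1,0,0,0,0]]'
python3 -m handwheel '[[0,-1,0,0,0,0],[0,-1,0,0,0,0],[0,-1,0,0,0,0],[0,-1,0,0,0,0],[0,-1,0,0,0,0],[0,-1,0,0,0,0],[0,-1,0,0,0,0],[0,-1,0,0,0,0]]'
python3 -c "
from h import *
go(.546,.348,.035,0)
print(pt('tray_yellow','side',get_image('side'),0))"
```

```text
clock: 13.8
position: [0.5481, -0.0563, 0.1223]
ee_rot: [-3.141, 0.003, 0.003]
force: [0.4, 0.0, -3.7]
width: 0.587
gripper_force: 40.0
clock: 14.47
position: [0.548, 0.1036, 0.1222]
ee_rot: [3.141, -0.002, -0.003]
force: [0.4, 0.6, -4.3]
width: 0.586
gripper_force: 40.0
clock: 15.13
position: [0.5479, 0.2633, 0.1221]
ee_rot: [3.141, -0.002, -0.003]
force: [-0.5, 0.5, -3.9]
width: 0.585
gripper_force: 40.0
shift [-0.09 -4.24  4.35] turn [ 0.01  0.03 -0.02]
[(0.91, np.float64(0.471), np.float64(0.346))]
```

```bash
python3 -m handwheel '[[-0.09,-1,0.5,0,0,0],[0,-1,0.8,0,0,0],[0,-1,0.8,0,0,0],[0,-0.9,0.6,0,0,0],[0,-0.24,0.7,0,0,0],[0,0,0.6,0,0,0],[0,0,0.3,0,0,0],[0,0,0,0,0,0]]'
python3 -m handwheel '[[0,0,0,0,0,0],[0,0,0,0,0,0],[0,0,0,0,0,0]]' 0.85
python3 -m handwheel '[[0,0,-0.5,0,0,0],[0,0,-1,0,0,0],[0,0,-1,0,0,0],[0,0,-1,0,0,0],[0,0,-1,0,0,0],[0,0,0,0,0,0]]' 1
python3 -c "
from h import *
go(.437,.136,.13,-4.2)
d=get_image('top')
for j in jars(d):print(*j)
" 2>/dev/null
```

```text
clock: 15.9
position: [0.5467, 0.3421, 0.0354]
ee_rot: [3.138, -0.003, -0.004]
force: [0.1, -0.6, -4.3]
width: 0.588
gripper_force: 40.0
clock: 16.15
position: [0.5487, 0.3447, 0.0392]
ee_rot: [-3.14, 0.003, -0.003]
force: [-0.3, 0.3, -0.6]
width: 0.751
gripper_force: 0.0
clock: 16.65
position: [0.5497, 0.3466, 0.1338]
ee_rot: [-3.137, 0.001, -0.01]
force: [0.0, 1.4, 0.6]
width: 1.001
gripper_force: 0.0
shift [-5.63 10.54  0.1 ] turn [-0.07 -0.09  1.04]
0.97 [ 0.39  -0.351] [0.05  0.062] 1.5 cap [ 0.391 -0.357]
0.94 [0.436 0.136] [0.053 0.054] -4.4 cap [0.437 0.135]
0.66 [0.538 0.345] [0.077 0.039] -43.0 cap [0.544 0.346]
0.58 [0.55  0.014] [0.056 0.054] 15.4 cap [0.55  0.013]
0.42 [0.671 0.361] [0.096 0.088] 13.5 cap [0.689 0.315]
```

```bash
python3 -m handwheel '[[-0.52,1,0,0,0,0],[-0.52,1,0,0,0,0],[-0.52,1,0,0,0,0],[-0.52,1,0,0,0,0],[-0.52,1,0,0,0,0],[-0.52,1,0,0,0,0],[-0.52,1,0,0,0,0],[-0.52,1,0,0,0,0]]' >/dev/null
python3 -m handwheel '[[-0.52,1,0,0,0,0],[-0.52,1,0,0,0,0],[-0.35,0.5,0,0,0,0.5],[0,0,0,0,0,0.5],[0,0,0,0,0,0],[0,0,0,0,0,0]]'
python3 -c "
from h import *
go(.4365,.136,.028,-4.2)
d=get_image('top')
for j in jars(d):print(*j)
" 2>/dev/null
```

```text
clock: 17.92
position: [0.4366, 0.1353, 0.1278]
ee_rot: [-3.139, 0.11, -0.001]
force: [-0.5, -0.8, 0.7]
width: 0.999
gripper_force: 0.0
shift [-0.01 -0.03  4.99] turn [-0.   -0.    0.04]
0.86 [0.55  0.015] [0.055 0.054] 12.9 cap [0.551 0.014]
0.69 [ 0.391 -0.351] [0.053 0.062] 0.1 cap [ 0.391 -0.357]
0.63 [0.545 0.338] [0.054 0.065] 1.5 cap [0.547 0.342]
0.53 [ 0.642 -0.156] [0.07  0.072] 5.0 cap [ 0.624 -0.186]
```

```bash
python3 -m handwheel '[[0,0,0.9,0,0,0],[0,0,1,0,0,0],[0,0,1,0,0,0],[0,0,1,0,0,0],[0,0,0.8,0,0,0],[0,0,0.25,0,0,0],[0,0,0,0,0,0]]'
python3 -m handwheel '[[0,0,0,0,0,0],[0,0,0,0,0,0],[0,0,0,0,0,0],[0,0,0,0,0,0],[0,0,0,0,0,0],[0,0,0,0,0,0],[0,0,0,0,0,0],[0,0,0,0,0,0]]' 0 40
python3 -m handwheel '[[0,0,-0.5,0,0,0],[0,0,-1,0,0,0],[0,0,-1,0,0,0],[0,0,0,0,0,0],[0,0,0,0,0,0],[0,0,0,0,0,0]]'
python3 w.py; python3 -c "
from h import *
go(.471,.346,.078,0)
go(.467,-.360,.078,0)"
```

```text
clock: 18.6
position: [0.4357, 0.135, 0.0276]
ee_rot: [3.139, -0.109, -0.004]
force: [0.1, 0.5, -0.2]
width: 0.998
gripper_force: 0.0
clock: 19.27
position: [0.4366, 0.1348, 0.029]
ee_rot: [-3.14, 0.111, -0.001]
force: [-1.2, -0.9, 5.6]
width: 0.586
gripper_force: 39.9
clock: 19.77
position: [0.4362, 0.1346, 0.0786]
ee_rot: [3.139, -0.111, -0.0]
force: [0.6, -0.5, -1.2]
width: 0.592
gripper_force: 39.9
force [-0.24 -0.06 -1.8 ] [0.45 0.27 0.65]
shift [  1.01 -10.66  -0.  ] turn [ 0.01  0.02 -1.01]
shift [3.280e+00 2.456e+01 1.000e-02] turn [ 0.01  0.02 -1.01]
```

```bash
python3 -m handwheel '[[0,0,0,0,0,-0.5],[0,0,0,0,0,-0.5],[0,0,0,0,0,0],[0,0,0,0,0,0]]' >/dev/null; python3 w.py
python3 -m handwheel '[[0,0.5,0,0,0,0],[0,1,0,0,0,0],[0,1,0,0,0,0],[0,1,0,0,0,0],[0,1,0,0,0,0],[0,1,0,0,0,0],[0,1,0,0,0,0],[0,1,0,0,0,0]]'
python3 -m handwheel '[[0,1,0,0,0,0],[0,1,0,0,0,0],[0,1,0,0,0,0],[0,1,0,0,0,0],[0,1,0,0,0,0],[0,1,0,0,0,0],[0,1,0,0,0,0],[0,1,0,0,0,0]]'
python3 -c "
from h import *
go(.467,-.360,.035,0)"
```

```text
force [ 0.14  0.22 -1.34] [0.45 0.37 0.39]
clock: 21.27
position: [0.436, -0.017, 0.0788]
ee_rot: [3.141, -0.002, -0.0]
force: [-0.0, -0.3, -1.2]
width: 0.585
gripper_force: 40.0
clock: 21.93
position: [0.4355, -0.1769, 0.0787]
ee_rot: [3.141, -0.002, -0.0]
force: [0.9, -1.2, -2.4]
width: 0.585
gripper_force: 40.0
shift [1.59 9.15 2.19] turn [ 0.    0.   -0.02]
```

```bash
python3 -m handwheel '[[0.8,1,0,0,0,0],[0.79,1,0,0,0,0],[0,1,0,0,0,0],[0,1,0,0,0,0],[0,1,0,0,0,0],[0,1,0,0,0,0],[0,1,0,0,0,0],[0,1,0,0,0,0]]'
python3 -m handwheel '[[0,0.9,0,0,0,0],[0,0.1,0.5,0,0,0],[0,0,0.7,0,0,0],[0,0,0.5,0,0,0],[0,0,0.3,0,0,0],[0,0,0.15,0,0,0],[0,0,0,0,0,0]]'
python3 -m handwheel '[[0,0,0,0,0,0],[0,0,0,0,0,0],[0,0,0,0,0,0]]' 0.85
python3 -m handwheel '[[0,0,-0.5,0,0,0],[0,0,-1,0,0,0],[0,0,-1,0,0,0],[0,0,-1,0,0,0],[0,0,-1,0,0,0],[0,0,0,0,0,0]]' 1
python3 -c "
from h import *
d=get_image('top')
for j in jars(d):print(*j)
go(.55,.0145,.13,14.2)
" 2>/dev/null
```

```text
clock: 22.6
position: [0.4669, -0.3369, 0.0786]
ee_rot: [3.142, -0.002, -0.001]
force: [-0.1, 0.1, -1.7]
width: 0.586
gripper_force: 40.0
clock: 23.18
position: [0.4675, -0.3545, 0.035]
ee_rot: [-3.141, -0.0, 0.002]
force: [0.0, 0.2, -0.0]
width: 0.582
gripper_force: 39.9
clock: 23.43
position: [0.4685, -0.3554, 0.0364]
ee_rot: [3.141, -0.0, 0.002]
force: [0.5, -0.9, 0.8]
width: 0.757
gripper_force: 0.0
clock: 23.93
position: [0.4703, -0.3564, 0.1309]
ee_rot: [3.138, -0.001, 0.009]
force: [0.4, -0.8, 0.4]
width: 0.997
gripper_force: 0.0
0.97 [0.545 0.344] [0.054 0.052] 1.5 cap [0.547 0.344]
0.71 [ 0.392 -0.35 ] [0.052 0.064] 1.5 cap [ 0.391 -0.357]
0.69 [0.551 0.015] [0.055 0.053] 14.1 cap [0.551 0.014]
shift [  4.06 -18.51  -0.15] turn [ 0.03 -0.03 -3.56]
```

```bash
python3 -m handwheel '[[0.2,-1,0,0,0,0],[0.2,-1,0,0,0,0],[0.2,-1,0,0,0,0],[0.2,-1,0,0,0,0],[0.2,-1,0,0,0,0],[0.2,-1,0,0,0,0],[0.2,-1,0,0,0,0],[0.2,-1,0,0,0,0]]' >/dev/null
python3 -m handwheel '[[0.25,-1,0,0,0,0],[0.25,-1,0,0,0,0],[0.25,-1,0,0,0,0],[0.25,-1,0,0,0,0],[0.25,-1,0,0,0,0],[0.25,-1,0,0,0,0],[0.25,-1,0,0,0,0],[0.25,-1,0,0,0,0]]' >/dev/null
python3 -m handwheel '[[0.2,-1,0,0,0,0],[0.2,-1,0,0,0,0],[0,-0.5,0,0,0,-0.9],[0,0,0,0,0,-0.9],[0,0,0,0,0,-0.9],[0,0,0,0,0,-0.9],[0,0,0,0,0,0],[0,0,0,0,0,0]]'
python3 -c "
from h import *
go(.551,.0145,.028,14.2)
d=get_image('side')
print(pt('jar_a','side',d,0))
" 2>/dev/null
```

```text
clock: 26.03
position: [0.5477, 0.0146, 0.1252]
ee_rot: [-3.117, -0.39, 0.002]
force: [-0.6, -0.3, 0.7]
width: 0.997
gripper_force: 0.0
shift [0.16 0.05 4.86] turn [-0.    0.02  0.01]
[(0.92, np.float64(0.474), np.float64(-0.352)), (0.91, np.float64(0.551), np.float64(0.337)), (0.71, np.float64(0.556), np.float64(0.002)), (0.55, np.float64(0.394), np.float64(-0.356))]
```

```bash
python3 -m handwheel '[[0.16,0.05,0.9,0,0,0],[0,0,1,0,0,0],[0,0,1,0,0,0],[0,0,1,0,0,0],[0,0,0.7,0,0,0],[0,0,0.25,0,0,0],[0,0,0,0,0,0]]'
python3 -m handwheel '[[0,0,0,0,0,0],[0,0,0,0,0,0],[0,0,0,0,0,0],[0,0,0,0,0,0],[0,0,0,0,0,0],[0,0,0,0,0,0],[0,0,0,0,0,0],[0,0,0,0,0,0]]' 0 40
python3 -m handwheel '[[0,0,-0.5,0,0,0],[0,0,-1,0,0,0],[0,0,-1,0,0,0],[0,0,0,0,0,0],[0,0,0,0,0,0],[0,0,0,0,0,0]]'
python3 w.py; python3 -c "
from h import *
go(.471,.346,.078,0)
go(.545,-.357,.078,0)"
```

```text
clock: 26.72
position: [0.5506, 0.0145, 0.0276]
ee_rot: [-3.117, -0.392, 0.004]
force: [0.8, -1.2, -0.3]
width: 0.999
gripper_force: 0.0
clock: 27.38
position: [0.5517, 0.0144, 0.0291]
ee_rot: [3.117, 0.392, 0.001]
force: [-0.8, -1.8, 5.4]
width: 0.586
gripper_force: 40.0
clock: 27.88
position: [0.5511, 0.0145, 0.0785]
ee_rot: [3.117, 0.393, -0.001]
force: [0.0, 0.6, -1.5]
width: 0.586
gripper_force: 40.0
force [ 0.38 -0.31 -1.2 ] [0.53 0.29 0.59]
shift [  0.24 -17.05   0.  ] turn [-0.    0.02  3.59]
shift [-4.9  17.92  0.  ] turn [-0.    0.02  3.59]
```

This jar is empty too, so it goes in the last grey slot.

```bash
python3 -m handwheel '[[0,0,0,0,0,0.9],[0,0,0,0,0,0.9],[0,0,0,0,0,0.9],[0,0,0,0,0,0.9],[0,0.5,0,0,0,0],[0,1,0,0,0,0],[0,1,0,0,0,0],[0,1,0,0,0,0]]' >/dev/null
python3 -m handwheel '[[0,1,0,0,0,0],[0,1,0,0,0,0],[0,1,0,0,0,0],[0,1,0,0,0,0],[0,1,0,0,0,0],[0,1,0,0,0,0],[0,1,0,0,0,0],[0,1,0,0,0,0]]'
python3 -c "
from h import *
go(.545,-.357,.035,0)"
```

```text
clock: 29.47
position: [0.5506, -0.2174, 0.0783]
ee_rot: [3.141, 0.002, -0.001]
force: [-0.6, 0.9, -1.9]
width: 0.585
gripper_force: 40.0
shift [-0.29  6.98  2.17] turn [0.   0.01 0.02]
```

```bash
python3 -m handwheel '[[-0.2,1,0,0,0,0],[0,1,0,0,0,0],[0,1,0,0,0,0],[0,1,0,0,0,0],[0,1,0,0,0,0],[0,1,0,0,0,0],[0,0.9,0,0,0,0],[0,0,0,0,0,0]]'
python3 -m handwheel '[[0,0,0.5,0,0,0],[0,0,0.7,0,0,0],[0,0,0.5,0,0,0],[0,0,0.3,0,0,0],[0,0,0.15,0,0,0],[0,0,0,0,0,0]]'
python3 -m handwheel '[[0,0,0,0,0,0],[0,0,0,0,0,0],[0,0,0,0,0,0]]' 0.85
python3 -m handwheel '[[0,0,-0.5,0,0,0],[0,0,-1,0,0,0],[0,0,-1,0,0,0],[0,0,-1,0,0,0],[0,0,-1,0,0,0],[0,0,0,0,0,0]]' 0
python3 -c "
from h import *
go(.642,-.02,.13,0)
d=get_image('top');cv2.imwrite('pics/top2.png',d['image'][...,::-1])
for j in jars(d):print(*j)
h=cv2.cvtColor(d['image'],cv2.COLOR_RGB2HSV)
m=((h[...,1]>150)&(h[...,2]>90)&((h[...,0]<8)|(h[...,0]>172))).astype('uint8')
m[:,:340]=0;m[:,420:]=0;m[:170]=0;m[215:]=0
P=np.argwhere(m)[:,::-1].astype(np.float32);b=cv2.minAreaRect(P);print(b,[ (np.round(ray(d,*q,.035),3)) for q in cv2.boxPoints(b)])
" 2>/dev/null
```

```text
clock: 30.13
position: [0.5451, -0.3596, 0.078]
ee_rot: [3.139, -0.006, -0.002]
force: [-0.3, -0.6, -1.9]
width: 0.586
gripper_force: 40.0
clock: 30.63
position: [0.547, -0.3526, 0.035]
ee_rot: [-3.141, -0.001, 0.002]
force: [0.5, -0.3, -0.5]
width: 0.59
gripper_force: 40.0
clock: 30.88
position: [0.5478, -0.3535, 0.0363]
ee_rot: [3.141, -0.0, 0.002]
force: [-0.6, 0.1, 0.7]
width: 0.754
gripper_force: 0.0
clock: 31.38
position: [0.5498, -0.3545, 0.1313]
ee_rot: [3.138, -0.001, 0.01]
force: [0.5, -1.1, -0.0]
width: 0.417
gripper_force: 0.0
shift [  4.6  -16.73   0.03] turn [ 0.05 -0.09 -0.01]
0.96 [0.545 0.344] [0.054 0.052] 1.5 cap [0.547 0.344]
0.64 [ 0.526 -0.344] [0.019 0.063] 1.5 cap [ 0.533 -0.336]
0.64 [ 0.468 -0.346] [0.053 0.063] 1.5 cap [ 0.468 -0.352]
0.62 [ 0.39  -0.351] [0.05  0.063] 1.5 cap [ 0.391 -0.357]
((362.4832458496094, 188.4193115234375), (29.936063766479492, 24.060762405395508), 2.2906100749969482) [array([ 0.614, -0.068]), array([ 0.674, -0.069]), array([ 0.673, -0.144]), array([ 0.613, -0.142])]
```

View pics/top2.png

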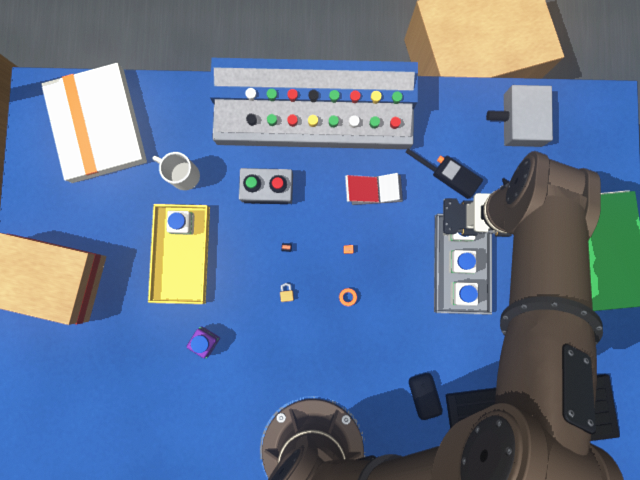

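All four jars sit in their trays: three caps in grey near (468,230–293), and one in yellow at (178,221). Next is the plate: valley at y≈-0.141, x≈0.643, and its raised edge at y≈-0.063. I'll tilt the closed fingers 24° so they push the edge inwards and up.

```bash
cat >> h.py <<'E'
def got(x,y,z,tilt):
    s=observe();A=R.from_rotvec(s['ee_rot']);T=R.from_rotvec([np.pi,0,0])*R.from_rotvec([-np.radians(tilt),0,0])
    print('shift',np.round(A.inv().apply(np.array([x,y,z])-s['position'])/.02,2),'turn',np.round(np.degrees((A.inv()*T).as_rotvec())/4,2))
def legs(P,tilt):
    T=R.from_rotvec([np.pi,0,0])*R.from_rotvec([-np.radians(tilt),0,0]);print(np.round(T.inv().apply(np.diff(P,axis=0))/.02,2))
E
python3 -m handwheel '[[0.27,-1,0,0,0,0],[0.27,-1,-0.1,0,0,0],[0.27,-1,-0.1,0,0,0],[0.27,-1,-0.1,0,0,0],[0.27,-1,-0.1,0,0,0],[0.27,-1,-0.1,0,0,0],[0.27,-1,-0.1,0,0,0],[0.27,-1,-0.1,0,0,0]]' >/dev/null
python3 -m handwheel '[[0.27,-1,0,0,0,0],[0.27,-1,0,0,0,0],[0.27,-1,0,0,0,0],[0.27,-1,0,0,0,0],[0.27,-1,0,0,0,0],[0.27,-1,0,0,0,0],[0.27,-1,0,0,0,0],[0.27,-1,0,0,0,0]]' >/dev/null
python3 -m handwheel '[[0.3,-0.5,0,-1,0,0],[0,0,0,-1,0,0],[0,0,0,-1,0,0],[0,0,0,-1,0,0],[0,0,0,-1,0,0],[0,0,0,-1,0,0],[0,0,0,0,0,0],[0,0,0,0,0,0]]'
python3 - <<'E' 2>/dev/null
from h import *
got(.643,-.025,.025,24)
d=get_image('top')
for j in jars(d):print(*j)
legs([[0,-.025,.025],[0,-.054,.025],[0,-.072,.047],[0,-.095,.062],[0,-.124,.068],[0,-.142,.066],[0,-.153,.062]],24)
E
```

```text
clock: 33.48
position: [0.6393, -0.0219, 0.1385]
ee_rot: [2.724, 0.004, -0.003]
force: [-0.0, -1.6, -0.0]
width: 0.002
gripper_force: 0.0
shift [ 0.2  -2.16  5.25] turn [-0.02  0.02  0.05]
0.95 [ 0.545 -0.343] [0.054 0.065] 1.5 cap [ 0.547 -0.351]
0.76 [ 0.392 -0.351] [0.055 0.062] 0.1 cap [ 0.391 -0.357]
0.62 [0.545 0.338] [0.054 0.064] 1.5 cap [0.547 0.343]
0.6 [ 0.467 -0.346] [0.055 0.062] 0.1 cap [ 0.468 -0.353]
[[ 0.    1.32  0.59]
 [ 0.    1.27 -0.64]
 [ 0.    1.36 -0.22]
 [ 0.    1.45  0.32]
 [ 0.    0.78  0.46]
 [ 0.    0.42  0.41]]
```

Moving down beside the plate's raised edge and checking.

```bash
python3 -m handwheel '[[0.2,-0.36,0.9,0,0,0],[0,-0.36,0.9,0,0,0],[0,-0.36,0.9,0,0,0],[0,-0.36,0.9,0,0,0],[0,-0.36,0.9,0,0,0],[0,-0.36,0.75,0,0,0],[0,0,0,0,0,0],[0,0,0,0,0,0]]'
python3 - <<'E' 2>/dev/null
from h import *
got(.643,-.054,.025,24)
d=get_image('side');cv2.imwrite('pics/s2.png',cv2.resize(d['image'][120:330,150:330],None,fx=4,fy=2.8)[:588,:,::-1])
E
```

```text
clock: 34.25
position: [0.6436, -0.0287, 0.0262]
ee_rot: [2.723, -0.004, -0.002]
force: [0.3, -0.1, 0.3]
width: 0.004
gripper_force: 0.0
shift [-0.02  1.13  0.57] turn [ 0.    0.03 -0.04]
```

View pics/s2.png

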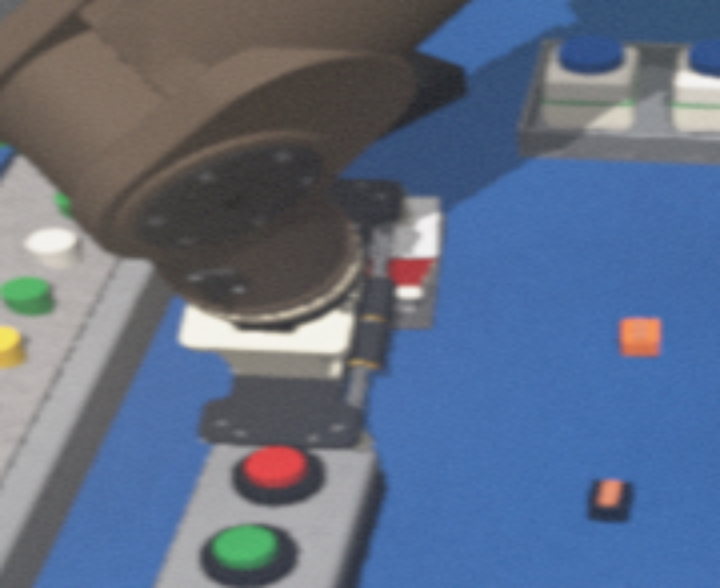

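The side crop shows the plate's red face still down (410,270), and the gripper body ends before the red button (275,470). Pushing slowly along the arc.

```bash
python3 -m handwheel '[[0,0.4,0.2,0,0,0],[0,0.4,0.2,0,0,0],[0,0.33,0.17,0,0,0],[0,0,0,0,0,0]]'
python3 -m handwheel '[[0,0.32,-0.16,0,0,0],[0,0.32,-0.16,0,0,0],[0,0.32,-0.16,0,0,0],[0,0.32,-0.16,0,0,0],[0,0,0,0,0,0]]'
python3 -m handwheel '[[0,0.34,-0.06,0,0,0],[0,0.34,-0.06,0,0,0],[0,0.34,-0.06,0,0,0],[0,0.34,-0.04,0,0,0],[0,0,0,0,0,0]]'
python3 - <<'E' 2>/dev/null
from h import *
got(.643,-.124,.068,24)
d=get_image('top');cv2.imwrite('pics/t3.png',cv2.resize(d['image'][140:240,300:440],None,fx=5,fy=5)[...,::-1])
E
```

```text
clock: 34.63
position: [0.6438, -0.0557, 0.0259]
ee_rot: [2.721, -0.006, -0.0]
force: [-0.4, -0.0, -0.9]
width: 0.006
gripper_force: 0.0
clock: 35.05
position: [0.6446, -0.0716, 0.0489]
ee_rot: [2.722, -0.003, 0.002]
force: [0.0, 0.6, -0.1]
width: 0.008
gripper_force: 0.3
clock: 35.47
position: [0.644, -0.0956, 0.0632]
ee_rot: [2.721, -0.004, 0.0]
force: [-0.3, 0.3, -0.2]
width: 0.004
gripper_force: 0.1
shift [-0.05  1.39  0.36] turn [ 0.02  0.   -0.04]
```

View pics/t3.png

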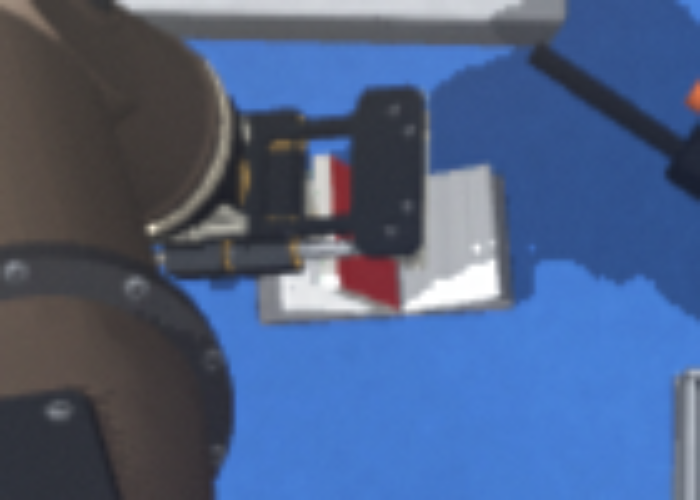

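The red face now shows as a narrow strip at (370,230) in the crop, so the plate is tipping as planned. I'll continue.

```bash
python3 -m handwheel '[[0,0.35,0.08,0,0,0],[0,0.35,0.08,0,0,0],[0,0.35,0.08,0,0,0],[0,0.35,0.08,0,0,0],[0,0,0,0,0,0]]'
python3 -m handwheel '[[0,0.3,0.15,0,0,0],[0,0.3,0.15,0,0,0],[0,0.3,0.2,0,0,0],[0,0.3,0.2,0,0,0],[0,0,0,0,0,0],[0,0,0,0,0,0],[0,0,0,0,0,0]]'
python3 -m handwheel '[[0,-0.5,-0.5,0,0,0],[0,-0.8,-0.8,0,0,0],[0,-0.8,-0.8,0,0,0],[0,-0.8,-0.8,0,0,0],[0,-0.8,-0.8,0,0,0],[0,-0.8,-0.8,0,0,0],[0,0,0,0,0,0]]'
python3 - <<'E' 2>/dev/null
from h import *
go(.643,.172,.15,0)
d=get_image('top');cv2.imwrite('pics/t4.png',cv2.resize(d['image'][140:240,300:440],None,fx=5,fy=5)[...,::-1])
E
```

```text
clock: 35.93
position: [0.6435, -0.1244, 0.0682]
ee_rot: [2.721, -0.004, -0.001]
force: [0.5, -0.8, 0.4]
width: 0.001
gripper_force: 0.0
clock: 36.52
position: [0.6438, -0.1487, 0.0646]
ee_rot: [2.723, -0.0, -0.0]
force: [-0.0, -0.3, 0.2]
width: 0.003
gripper_force: 0.0
clock: 37.1
position: [0.6451, -0.0215, 0.1119]
ee_rot: [2.728, 0.009, 0.006]
force: [0.4, 1.1, -0.3]
width: 0.003
gripper_force: 0.0
shift [-0.03 -8.09 -5.63] turn [ 5.92 -0.06  0.1 ]
```

View pics/t4.png

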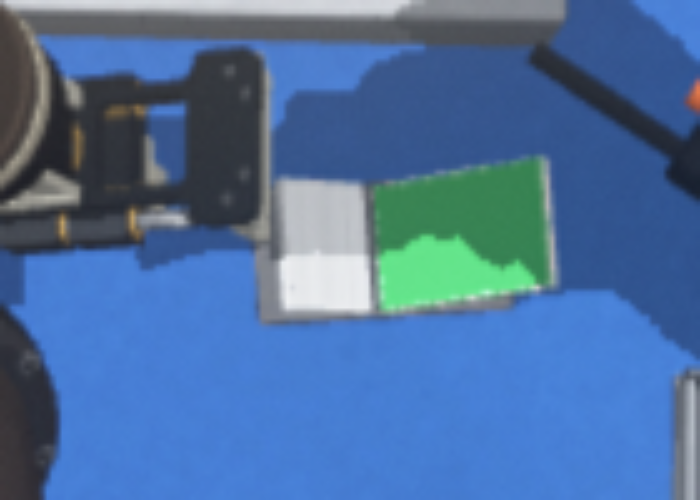

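The plate now lies on the -y wing with its green face up, at (465,230) in the crop. I'll straighten the tool and go above the green button.

```bash
python3 -m handwheel '[[0,0,-0.9,1,0,0],[0,0,-0.9,1,0,0],[0,0,-0.4,1,0,0],[0,0,0,1,0,0],[0,0,0,1,0,0],[0,0,0,0.9,0,0],[0,0,0,0,0,0]]' >/dev/null
python3 -m handwheel '[[0,-1,0,0,0,0],[0,-1,0,0,0,0],[0,-1,0,0,0,0],[0,-1,0,0,0,0],[0,-1,0,0,0,0],[0,-1,0,0,0,0],[0,-1,0,0,0,0],[0,0,0,0,0,0]]'
python3 - <<'E' 2>/dev/null
from h import *
go(.643,.172,.075,0)
d=get_image('side')
im=d['image'];h=cv2.cvtColor(im,cv2.COLOR_RGB2HSV)
def grn(d,box):
    h=cv2.cvtColor(d['image'],cv2.COLOR_RGB2HSV);m=(h[...,0]>45)&(h[...,0]<85)&(h[...,1]>100);k=np.zeros_like(m);a,b,c,e=box;k[b:e,a:c]=1
    q=np.argwhere(m&k)[:,::-1];return len(q),q.mean(0)
n,c=grn(d,(190,290,245,345));print(n,c,ray(d,*c,.055),pt('station','side',d,0))
d=get_image('top');print(pt('station','top',d,0))
try: n,c=grn(d,(238,170,262,196));print(n,c,ray(d,*c,.055))
except Exception as e: print(e)
E
```

```text
clock: 38.4
position: [0.6425, 0.1324, 0.1503]
ee_rot: [3.136, 0.01, -0.001]
force: [-1.1, 0.9, -0.2]
width: 0.007
gripper_force: 0.0
shift [ 0.04 -2.    3.75] turn [0.08 0.01 0.09]
198 [210.78282828 315.01010101] [0.65081888 0.16095284] [(0.69, np.float64(0.648), np.float64(0.138)), (0.45, np.float64(0.684), np.float64(-0.348))]
[(0.49, np.float64(0.682), np.float64(-0.347))]
0 [nan nan] [nan nan]
```

```bash
python3 - <<'E' 2>/dev/null
from h import *
T=dict(fx=488.48,fy=488.48,cx=317.38,cy=243.70,position=[.39416,-.01144,1.2325],orientation=[-2.19822725,2.14159088,-.08693965])
S=dict(fx=512.95,fy=512.95,cx=315.165,cy=242.273,position=[.42625,.67044,.81584],orientation=[-.11787952,2.89972237,-1.1349433])
for f,d,(a,b,c,e) in(('top0',T,(238,170,265,196)),('side0',S,(190,300,245,335))):
    h=cv2.cvtColor(cv2.imread(f'pics/{f}.png'),cv2.COLOR_BGR2HSV)[b:e,a:c]
    q=np.argwhere((h[...,0]>45)&(h[...,0]<85)&(h[...,1]>100))[:,::-1]+[a,b]
    print(len(q),q.mean(0),[np.round(ray(d,*q.mean(0),z),3) for z in(.045,.055,.065)])
E
```

```text
111 [250.76576577 181.92792793] [array([0.651, 0.171]), array([0.649, 0.17 ]), array([0.647, 0.168])]
196 [210.79081633 314.95408163] [array([0.654, 0.154]), array([0.651, 0.161]), array([0.648, 0.168])]
```

```bash
python3 -m handwheel '[[0.2,-0.9,0.5,0,0,0],[0,-0.9,0.9,0,0,0],[0,0,0.9,0,0,0],[0,0,0.9,0,0,0],[0,0,0,0,0,0]]'
for i in 1 2 3 4; do :; done
python3 -m handwheel '[[0,0,0.2,0,0,0],[0,0,0.2,0,0,0],[0,0,0,0,0,0]]'
python3 -m handwheel '[[0,0,0.15,0,0,0],[0,0,0,0,0,0]]'
python3 -m handwheel '[[0,0,0.15,0,0,0],[0,0,0,0,0,0]]'
```

```text
clock: 39.02
position: [0.6459, 0.1588, 0.0823]
ee_rot: [3.131, -0.002, -0.009]
force: [-1.1, -1.2, -0.6]
width: 0.003
gripper_force: 0.0
clock: 39.27
position: [0.6484, 0.1603, 0.0784]
ee_rot: [3.134, -0.002, 0.001]
force: [-0.3, -0.5, 0.1]
width: 0.003
gripper_force: 0.0
clock: 39.43
position: [0.6483, 0.1607, 0.0755]
ee_rot: [3.135, -0.002, 0.001]
force: [-0.2, 0.6, -0.1]
width: 0.005
gripper_force: 0.0
clock: 39.6
position: [0.6479, 0.1608, 0.072]
ee_rot: [3.134, -0.001, -0.0]
force: [0.0, 0.0, -0.2]
width: 0.005
gripper_force: 0.0
```

```bash
python3 -m handwheel '[[0,-0.45,0,0,0,0],[0,0,0,0,0,0],[0,0,0,0,0,0]]'
python3 -m handwheel '[[0,0,0.15,0,0,0],[0,0,0,0,0,0]]'
python3 -m handwheel '[[0,0,0.1,0,0,0],[0,0,0,0,0,0]]'
python3 -m handwheel '[[0,0,0.1,0,0,0],[0,0,0,0,0,0]]'
python3 -m handwheel '[[0,0,0.1,0,0,0],[0,0,0,0,0,0]]'
```

```text
clock: 39.85
position: [0.6478, 0.1714, 0.0723]
ee_rot: [3.135, 0.002, 0.0]
force: [-0.5, 0.6, -0.3]
width: 0.003
gripper_force: 0.0
clock: 40.02
position: [0.6478, 0.1697, 0.0685]
ee_rot: [3.134, -0.001, -0.001]
force: [-0.2, -0.4, -0.4]
width: 0.004
gripper_force: 0.0
clock: 40.18
position: [0.648, 0.1697, 0.0668]
ee_rot: [3.134, -0.001, -0.0]
force: [-0.9, 0.5, 2.3]
width: 0.009
gripper_force: 0.8
clock: 40.35
position: [0.6481, 0.1697, 0.065]
ee_rot: [3.135, -0.001, 0.0]
force: [-0.2, -1.2, 1.6]
width: 0.009
gripper_force: 1.4
clock: 40.52
position: [0.6482, 0.1697, 0.063]
ee_rot: [3.135, -0.001, 0.001]
force: [-0.2, -1.2, 3.8]
width: 0.005
gripper_force: 1.9
```

Contact is at z≈0.067, so I'll press on until the force climbs at the stop.

```bash
python3 -m handwheel '[[0,0,0.1,0,0,0],[0,0,0,0,0,0]]'
python3 -m handwheel '[[0,0,0.1,0,0,0],[0,0,0,0,0,0]]'
python3 -m handwheel '[[0,0,0.1,0,0,0],[0,0,0,0,0,0],[0,0,0,0,0,0]]'
```

```text
clock: 40.68
position: [0.6482, 0.1698, 0.0614]
ee_rot: [3.135, -0.001, 0.001]
force: [-0.8, -0.9, 6.2]
width: 0.006
gripper_force: 2.7
clock: 40.85
position: [0.6483, 0.1698, 0.0611]
ee_rot: [3.134, -0.001, 0.002]
force: [-5.6, -2.8, 19.4]
width: 0.006
gripper_force: 9.6
clock: 41.1
position: [0.6484, 0.1699, 0.0608]
ee_rot: [3.134, -0.001, 0.003]
force: [-10.9, -4.9, 33.5]
width: 0.003
gripper_force: 17.2
```

The button is against its hard stop after about 6 mm of travel. Backing off and doing a final check.

```bash
python3 -m handwheel '[[0,0,-0.5,0,0,0],[0,0,-1,0,0,0],[0,0,-1,0,0,0],[0,0,-1,0,0,0],[0,0,-1,0,0,0],[-1,0,-0.5,0,0,0],[-1,0,0,0,0,0],[-1,0,0,0,0,0]]'
python3 -m handwheel '[[-1,0,0,0,0,0],[-1,0,0,0,0,0],[-1,0,0,0,0,0],[-1,0,0,0,0,0],[0,0,0,0,0,0],[0,0,0,0,0,0]]' >/dev/null
python3 - <<'E' 2>/dev/null
from h import *
d=get_image('top');cv2.imwrite('pics/top5.png',d['image'][...,::-1])
for j in jars(d):print(*j)
d=get_image('side');cv2.imwrite('pics/side5.png',d['image'][...,::-1])
E
```

```text
clock: 41.77
position: [0.5876, 0.1708, 0.1575]
ee_rot: [3.135, -0.001, 0.002]
force: [-0.0, 0.4, -0.3]
width: 0.003
gripper_force: 0.0
0.93 [ 0.547 -0.352] [0.051 0.051] 1.4 cap [ 0.547 -0.351]
0.78 [ 0.392 -0.351] [0.052 0.063] 1.5 cap [ 0.391 -0.357]
0.65 [ 0.467 -0.346] [0.062 0.055] -0.1 cap [ 0.468 -0.352]
```

View pics/top5.png

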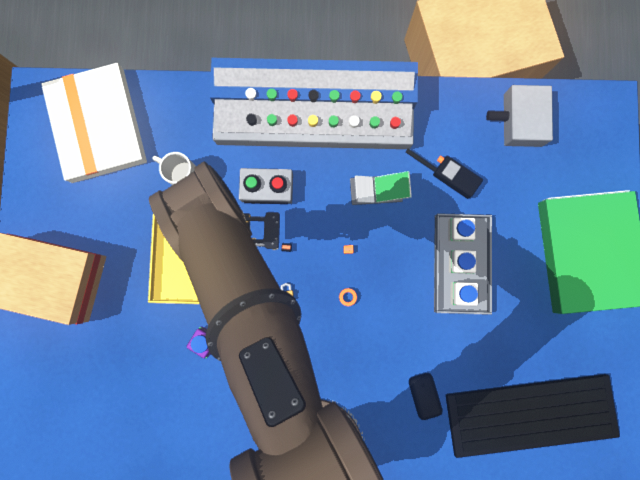

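View pics/side5.png

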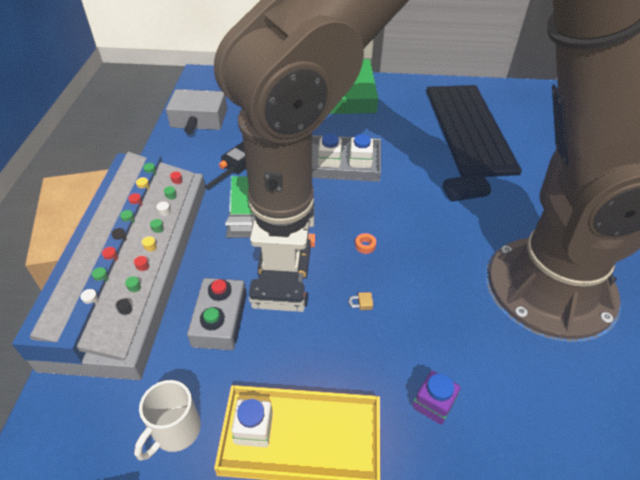

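The top view shows three jars in the grey tray at (465,228), (467,261) and (468,293), and the plate green at (392,187). The side view shows the full jar in the yellow tray (251,420), with the mug and purple jar where they were. Handing in.

```bash
python3 -c "
from cell import *
print(sign_off())"
```

```text
the job is handed in; nothing more can be done
None
```

The job is done and handed in at about 42 s: of the four jars on the desk, the one full jar is in the yellow tray and the three empty ones are in the grey tray, the plate lies green face up on its stand, and the green button was pressed to its stop.

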